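Slide a test coupon under a spring clip

ROBOT

A 6-joint arm with a two-finger parallel gripper is mounted at the origin on a cart in front of the work surface, level with it; the furniture and walls round the work are solid. World frame = base frame: x ahead of the robot, y to its left, z up, the work surface at z = 0. Lengths are in m, angles in degrees, forces in N, time in s.
With the tool pointing down it reaches from about 0.3 to 1 m from the base axis. Payload 5.1 kg.
Tool frame: the origin (TCP) lies midway between the tips of the shut fingers; the grasp point (between the pads) lies 19 mm behind it; z points along the fingers, x is the direction in which the jaws open and shut, and the axes are right-handed (so a half turn about z gives the same grasp; the last joint's range is limited). The gripper opens to 95 mm and grips with 3 to 60 N. Pads are 20 mm wide; open, the fingers measure 119 mm over their backs; the gripper's body (75 mm by 180 mm) begins 59 mm behind the grasp point.
Start: joints at [-69.993, 7.093, 94.555, -0, 78.352, -4.733], TCP at [0.272, -0.59, 0.215] pointing down, gripper open.
Joint ranges: [-149.61, 149.61], [-58.7, 133.49], [1.44, 155.28], [-77.14, 257.14], [18.33, 153.61], [-166.67, 166.67]. Speed limits (degrees/s): [147.25, 147.25, 180, 180, 180, 180].

INTERFACE

Orientations are given as a 3x3 rotation matrix whose columns are the frame's x, y, z axes.
In Python, from rig import ctrl gives the robot as it stands.
- The arm moves only by the tool arm_command, never from a script. Its argument "commands" is a list of rows, each an object of numbers: "tx", "ty", "tz": the shift along the tool's x, y, z in units of 40 mm (1.0 is 40 mm); "turn": the turn about the tool's z in units of 10 degrees (1.0 is 10 degrees); "jaw": the opening, from -1 (shut) to 1 (fully open), so that 0 is half open. A call has 1 to 20 rows; each row is the pose to reach, as a shift and turn from the pose commanded when the call began, along the tool's axes at that moment; what a row does not reach only later rows make up. A row lasts 1/8 s, in which the tool goes at most 62.5 mm and 10.7 degrees, less where a joint would pass 70% of its speed; a pose out of reach is approached as far as the arm can. A call with a gripper value outside its range is refused whole. The fingers move at their own pace and stop on an object; "newtons" is the grip in N (left out, the last holds). Time passes only in rows, so rows that repeat a pose let the fingers close. It gives the time, the measured TCP pose, the force and the opening at its end, in the units of the state.
- ctrl.get_obs(): the state, without advancing time (a new reading comes with each control period).
- ctrl.get_image(name): name is "scene" or "top"; returns a dict with "frame" (400x640x3 uint8, red, green, blue), "K" (3x3 intrinsics, pixels), "rvec" (rotation vector, rad) and "tvec" (3), from world to camera coordinates, as OpenCV has them. Camera axes: x right, y down, z forward; pixel columns grow to the right and rows downward; lengths in m; the calibration is good to about 2 mm. A picture is of the moment at which its call begins. There is no depth.
- ctrl.sign_off(): hands the job in, once; it reports no verdict.
The state is a dict: "t": time; "joint_pos": joint angles; "qvel": joint speeds; "joint_torque": joint torques, N m; "position": TCP position; "tool_rot": TCP orientation; "ft_force": force on the tool from outside, world axes, zero at the start; "moment": the same for the moment, N m; "gripper_width": finger opening in m.
Only numpy, scipy, OpenCV 4.12 (cv2) and the standard library are available. Lean on these libraries where they do the work, as an engineer would, in place of code of your own. Each camera call takes 0.05 s, during which the arm holds its last target.

TASK

Press the spring clip's thumb plate down with one fingertip and keep it down while the other fingertip pushes the flat metal coupon along its bed, beneath the raised nose of the clip, until it is fully home against the end stop. Then let the clip spring back so that its nose holds the coupon, and draw clear. Do not lift or tip the coupon, and leave the loose wedge, bung, peg and wooden tap about the stand where they lie.

Things in the scene. Friction and masses are not known exactly. Their poses are not given: they have to be found in the camera images.
- clip_stand: Clip stand, a wooden block 110 x 62 mm screwed to the bench. Origin on the bench top, local +x = direction in which the coupon is pushed, y across, z up; the figures below are mm in its frame. Clip hinge: along y at x = 20, z = 38.5, between cheeks at y = +-16 to 21, x = 15 to 25, up to z = 44. Behind the hinge the block is 22 high and ends at x = 48.
- end_stop (a point): Middle of the foot of the end stop's face, at x = 12, y = 0, z = 30 in the stand's frame; the stop is 32 wide and reaches z = 41. The coupon's bed is a dark steel plate at z = 30 from x = -62 up to here, with guides along both sides: inner faces at y = +-21.5, tops at z = 35.
- clip (a joint): Angle of the bent steel spring clip, rad: 0 = released with nothing under it, 0.32 = thumb plate fully down (a stop). The spring closes it (0.06 N m at 0, 0.12 N m at 0.32: 3 to 10 N on the thumb plate, least at its far end). Let go on the coupon it reads about 0.19; the coupon passes freely above 0.23.
- thumb_plate (a point): Middle of the top face of the clip's thumb plate, 26 wide, from the hinge to x = 72 (usable from x = 26), sloping up to z = 51 at the far end when released. Fully down it is level at z = 35, half-way up the coupon's edge. A fingertip can slide along it and keep it down: with the fingers in line along x, one move of the open gripper both holds the clip and pushes the coupon.
- nose (a point): Middle of the underside of the clip's nose, a blunt lip 26 wide, x = 0 to 4 when released. Its underside is at z = 37 when released (it blocks the coupon) and at z = 42 or more when the thumb plate is fully down.
- coupon_center (a point): Centre (half-way up) of the flat metal coupon, 36 (x) x 40 (y) x 10 mm thick, lying on the bed in front of the nose, its axes along the stand's within 2 degrees; at first 3 to 10 mm lie between its leading edge and the nose, and 65 to 72 mm between its rear edge (to be pushed) and the near end of the usable thumb plate. Home, its centre is at x = -6 in the stand's frame.
- coupon: The same coupon, 80 to 150 g; origin at the centre of its underside. A finger that still presses on its rear edge while it rises drags that edge up with it; drawn back a few mm first, it leaves the coupon flat.
- loose_wedge: Loose wooden wedge 30 x 70 x 17 mm, a bystander; origin at the centre of its underside.
- loose_bung: Loose tapered wooden bung, 38 mm across, 30 high, a bystander; origin at the centre of its underside.
- loose_peg: Loose wooden peg 12 x 80 x 10 mm, a bystander; origin at the centre of its underside.
- loose_tap: Loose wooden cask tap 86 x 171 x 37 mm, a bystander; origin at the centre of its underside.
Mind the look-alikes: they are no part of the job. What is shaped like the clip_stand but green or pink is not meant.

How it is judged (in metres and radians):
On the way, in this order (a step that is already met when the one before it is completed fails the run):
1. a fingertip holds the clip down while the coupon still lies in front of its nose (value of joint clip above 0.23 rad and contact force between the fingers and clip above 0.3 N and x of coupon_center in the frame of clip_stand below -0.0185 m), for 0.1 s.
2. with the clip held down by one fingertip, the other is pushing the coupon beneath the nose (value of joint clip above 0.23 rad and contact force between the fingers and clip above 0.3 N and contact force between the fingers and coupon above 0.02 N and x of coupon_center in the frame of clip_stand between -0.0165 and -0.009 m).
3. the coupon is home against the end stop, with the clip still held down (value of joint clip above 0.23 rad and contact force between the fingers and clip above 0.3 N and x of coupon_center in the frame of clip_stand above -0.0085 m), for 0.1 s.
At the end, for the whole second after the job is handed in: The coupon lies flat on the bed against the end stop (within 2.5 mm), between the guides, at rest, and the released clip's nose rests on it (clip angle 0.13 to 0.23) (x of coupon_center in the frame of clip_stand between -0.0085 and -0.003 m and y of coupon_center in the frame of clip_stand between -0.005 and 0.005 m and z of coupon_center in the frame of clip_stand between 0.033 and 0.038 m and value of joint clip between 0.13 and 0.23 rad and linear speed of coupon below 0.01 m/s and angle between coupon's own z axis and vertical below 0.08 rad); the robot touches nothing.
It fails at once if the coupon is lifted or tipped (z of coupon_center in the frame of clip_stand above 0.043 m or angle between coupon's own z axis and vertical above 0.3 rad).
It fails at once if the coupon is off its bed (z of coupon_center in the frame of clip_stand below 0.028 m).
It fails at once if a bystander is moved by more than 2 cm (distance of any of loose_wedge, loose_bung, loose_peg, loose_tap from where it was at the start of the episode above 0.02 m).
It also fails if it takes over 32 s, if anything falls off the work surface, if the arm or the gripper's body presses on something with over 40 N, if the wrist force passes 120 N, or if a joint passes its speed limit or range.

## Working session

There is one attempt and no reset: what is moved stays moved. The work goes in short steps, Python scripts to look and compute and a tool call to move; the robot and the scene stay as the last step left them, time stands still between calls to the robot, and variables do not carry over. Pictures are saved under pics/ and viewed, and the job is handed in when it is done.

Besides the shell and the picture viewer there is one more tool, called after "Call:" as name(argument=value, ...) on one line, values as JSON. arm_command: Moves the arm, as the interface text tells. Its arguments: {"type":"object","properties":{"commands":{"type":"array","items":{"type":"object","properties":{"tx":{"type":"number"},"ty":{"type":"number"},"tz":{"type":"number"},"turn":{"type":"number"},"jaw":{"type":"number"}}}},"newtons":{"type":"number"}},"required":["commands"]}

```bash
mkdir -p pics; ls; cat > h.py <<'E'
import numpy as np, cv2
from rig import ctrl
def grab(n,fn):
    d=ctrl.get_image(n); cv2.imwrite(fn,d['frame'][:,:,::-1]); np.savez('cal_'+n,K=d['K'],rvec=d['rvec'],tvec=d['tvec'],frame=d['frame']); return d
def load(n):
    return np.load('cal_'+n+'.npz')
def proj(d,P):
    return cv2.projectPoints(np.array(P,float).reshape(-1,3),d['rvec'],d['tvec'],d['K'],None)[0].reshape(-1,2)
def back(d,uv,z):
    R=cv2.Rodrigues(d['rvec'])[0]; t=np.array(d['tvec']).ravel(); C=-R.T@t
    r=R.T@np.linalg.solve(d['K'],np.array([uv[0],uv[1],1.])); return C+r*(z-C[2])/r[2]
E
python3 - <<'E'
from h import *
for n in('scene','top'):
    d=grab(n,f'pics/{n}0.png'); R=cv2.Rodrigues(d['rvec'])[0]; print(n,-R.T@np.ravel(d['tvec']),d['K'][0,0],R[2])
o=ctrl.get_obs(); print({k:np.round(v,3).tolist() for k,v in o.items()})
E
```

```text
pics
scene [-0.02196592  0.33545621  0.78881135] 473.80884404217284 [ 0.58720202 -0.39761935 -0.70504797]
top [ 0.47048832 -0.07958926  1.07349247] 409.7671664451262 [ 0.12553526 -0.00142219 -0.99208814]
{'t': 0.1, 'joint_pos': [-69.994, 7.129, 94.625, 0.002, 78.351, -4.733], 'qvel': [0.087, -0.209, -0.141, -0.009, 0.043, 0.068], 'joint_torque': [0.0, -41.888, -36.11, 0.078, 0.046, -0.0], 'position': [0.272, -0.59, 0.214], 'tool_rot': [[0.418, -0.908, -0.001], [-0.908, -0.418, 0.002], [-0.002, -0.0, -1.0]], 'ft_force': [1.24, -0.353, -0.046], 'moment': [-0.005, -0.004, 0.067], 'gripper_width': 0.095}
```

View pics/scene0.png

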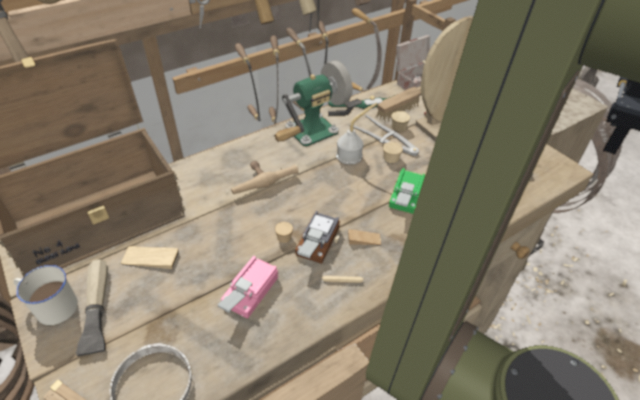

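View pics/top0.png

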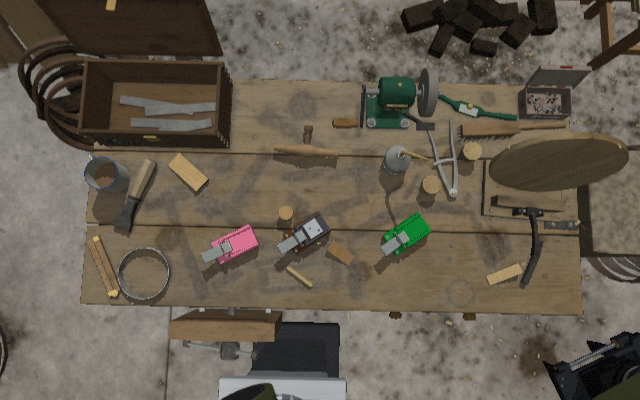

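Candidates in top view: pink stand (230,245), dark wooden stand (303,235), green stand (407,235). Only the dark wooden one carries a metal coupon and is neither green nor pink. I'll confirm that in an enlarged crop.

```bash
python3 - <<'E'
from h import *
t=load('top')['frame'][:,:,::-1]; s=load('scene')['frame'][:,:,::-1]
a=cv2.resize(t[195:295,260:380],None,fx=6,fy=6,interpolation=cv2.INTER_CUBIC); cv2.imwrite('pics/topc.png',a)
a=cv2.resize(s[195:295,265:395],None,fx=6,fy=6,interpolation=cv2.INTER_CUBIC); cv2.imwrite('pics/scenec.png',a)
E
```

```text
(no output)
```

View pics/topc.png

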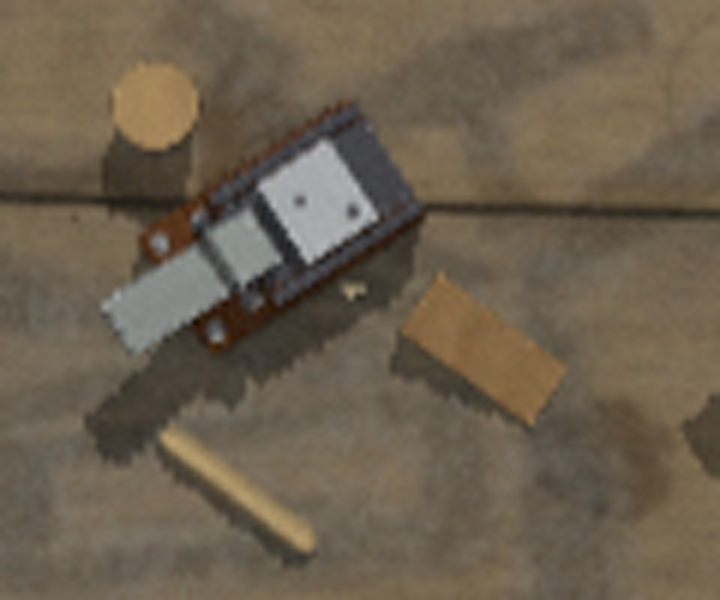

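View pics/scenec.png

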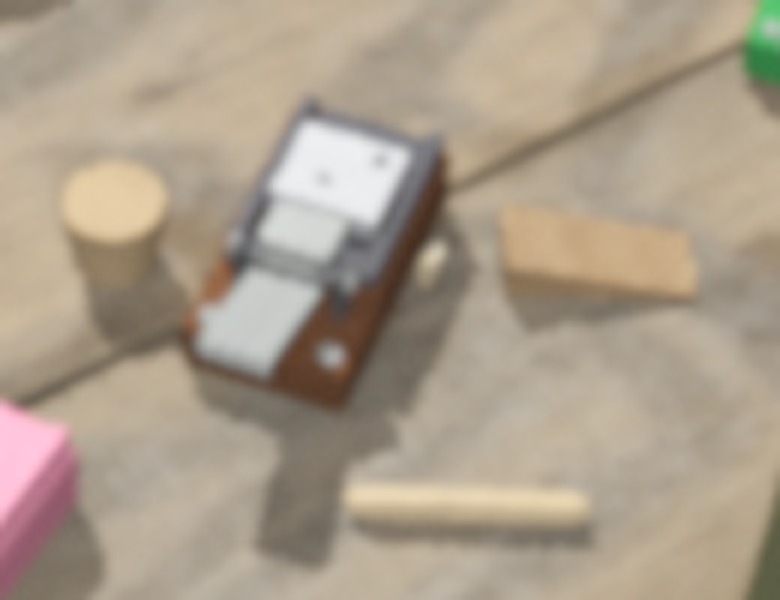

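Confirmed: the dark wooden stand has the bright coupon on its bed, at top-crop (320,200). The clip nose is at (243,245), and the thumb plate points to the lower left at (165,300). So local +x points to the lower left in the image. The bung is on the -y side, and the wedge and peg are on the +y side. Next I'll fit the pose.

```bash
cat > fit.py <<'E'
from h import *
from scipy.optimize import least_squares
T=load('top'); S=load('scene')
def px(c,o): return (np.array(c)+.5)/6-.5+np.array(o)
# (cam, crop px, stand xyz mm) ; 
pts=[('T',(102,306),(72,-13,51)),('T',(136,353),(72,13,51)),
('T',(215,352),(48,31,22)),('T',(140,235),(48,-31,22)),
('T',(424,210),(-62,26,35)),('T',(352,101),(-62,-26,35)),
('S',(195,345),(72,-13,51)),('S',(270,378),(72,13,51)),('S',(340,393),(48,31,22)),
('S',(310,98),(-62,-25,35)),('S',(440,135),(-62,25,35))]
def W(p,P):
    c,s=np.cos(p[2]),np.sin(p[2]); P=np.array(P,float)/1000
    return np.c_[p[0]+c*P[:,0]-s*P[:,1],p[1]+s*P[:,0]+c*P[:,1],P[:,2]]
def res(p):
    r=[]
    for c,q,P in pts:
        d,o=(T,(260,195)) if c=='T' else (S,(265,195))
        r.append(proj(d,W(p,[P]))[0]-px(q,o))
    return np.ravel(r)
if __name__=='__main__':
    g=back(T,(303,235),.03); print(g)
    f=least_squares(res,[g[0],g[1],np.radians(120)],loss='soft_l1'); p=f.x
    print(p[:2],np.degrees(p[2])); print(np.round(res(p).reshape(-1,2),1).tolist()); np.save('p.npy',p)
    # coupon centre
    for c,d,o,qs in(('T',T,(260,195),[(328,138),(382,213),(258,183),(308,263)]),('S',S,(265,195),[(305,122),(412,150),(380,230)])):
        for q in qs:
            w=back(d,px(q,o),.04); v=w[:2]-p[:2]; cc,s=np.cos(p[2]),np.sin(p[2])
            print(c,q,np.round([cc*v[0]+s*v[1],-s*v[0]+cc*v[1]],4))
    L=[[(-62,-31,0),(48,-31,0),(48,31,0),(-62,31,0),(-62,-31,0)],[(48,-31,22),(48,31,22)],[(12,-16,41),(12,16,41)],
    [(-62,-21.5,35),(12,-21.5,35)],[(-62,21.5,35),(12,21.5,35)],[(20,-13,38.5),(72,-13,51),(72,13,51),(20,13,38.5)],[(0,-13,40),(0,13,40)]]
    for n,d,o,f in(('T',T,(260,195),'pics/ft.png'),('S',S,(265,195),'pics/fs.png')):
        im=d['frame'][o[1]:o[1]+100,o[0]:o[0]+130,::-1]; im=cv2.resize(im,None,fx=6,fy=6,interpolation=cv2.INTER_CUBIC)
        for l in L:
            u=(proj(d,W(p,l))-o+.5)*6-.5; cv2.polylines(im,[np.int32(u.round()).reshape(-1,1,2)],False,(0,255,255),1)
        cv2.imwrite(f,im)
E
python3 fit.py
```

```text
[ 0.50983355 -0.04412865  0.03      ]
[ 0.51287144 -0.0451335 ] 124.41411947421545
[[-0.7, -0.7], [-0.7, 0.4], [-1.2, 1.3], [-1.7, 0.3], [-0.7, -0.6], [0.1, 0.4], [0.6, -0.5], [0.2, -2.0], [1.0, -1.5], [0.4, -0.3], [0.1, -0.1]]
T (328, 138) [-0.0451 -0.019 ]
T (382, 213) [-0.047   0.0198]
T (258, 183) [-0.0101 -0.0191]
T (308, 263) [-0.0096  0.0205]
S (305, 122) [-0.0443 -0.0211]
S (412, 150) [-0.0464  0.0194]
S (380, 230) [-0.0064  0.0222]
```

View pics/ft.png

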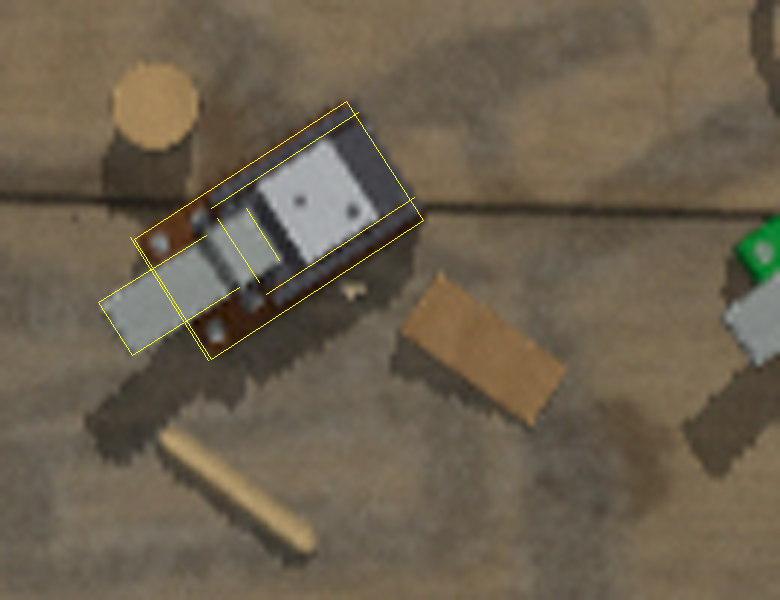

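View pics/fs.png

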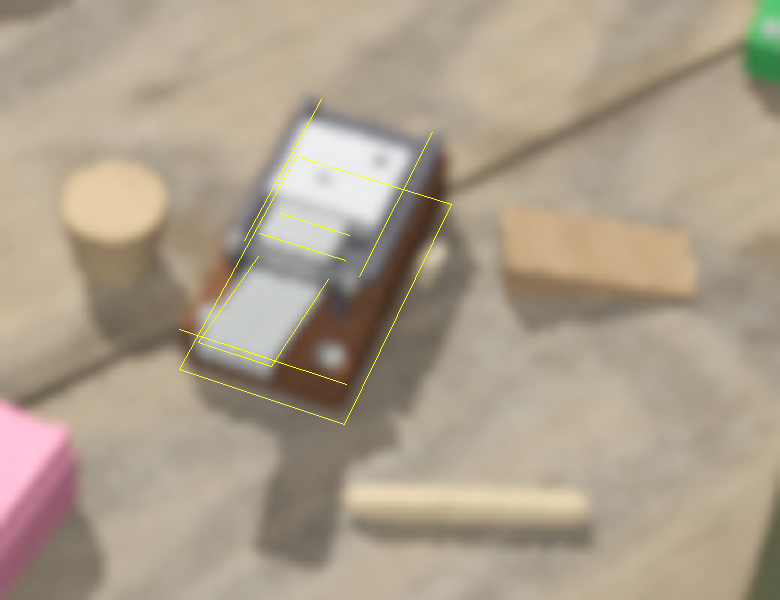

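```bash
python3 - <<'E'
import fit; from fit import *
allp=list(pts)
for cam in 'TS':
    fit.pts=[q for q in allp if q[0]==cam]; f=least_squares(res,np.load('p.npy'),loss='soft_l1'); print(cam,f.x[:2],np.degrees(f.x[2]),np.round(res(f.x),1))
a=np.array([.272,-.59,.215]); b=np.array([.512,-.045,.14])
print(np.round(proj(T,[a+(b-a)*k for k in np.linspace(0,1,8)])).tolist())
print(np.round(proj(S,[a+(b-a)*k for k in np.linspace(0,1,8)])).tolist())
for q in [(530,245),(500,205),(540,275)]: print(q,back(T,q,0.05).round(3))
E
python3 - <<'E'
import cv2,numpy as np
d=np.load('cal_top.npz')['frame'][:,:,::-1]
cv2.imwrite('pics/tr.png',cv2.resize(d[140:330,400:640],None,fx=3,fy=3,interpolation=cv2.INTER_CUBIC))
cv2.imwrite('pics/tz.png',cv2.resize(d[205:262,270:340],None,fx=10,fy=10,interpolation=cv2.INTER_CUBIC))
E
```

```text
T [ 0.51342702 -0.04710742] 124.6536140086276 [ 0.2 -0.8  0.2  0.3 -0.3  1.1 -1.   0.1  0.  -0.9  0.8  0.1]
S [ 0.51141775 -0.04305128] 124.33438370072741 [ 0.   0.4 -0.3 -1.1  0.5 -0.6  0.1  0.4 -0.2  0.7]
[[567.0, 356.0], [525.0, 337.0], [485.0, 318.0], [446.0, 299.0], [408.0, 282.0], [371.0, 265.0], [336.0, 248.0], [302.0, 232.0]]
[[613.0, 139.0], [572.0, 147.0], [530.0, 155.0], [488.0, 164.0], [446.0, 172.0], [404.0, 181.0], [361.0, 190.0], [318.0, 198.0]]
(530, 245) [ 0.498 -0.61   0.05 ]
(500, 205) [ 0.596 -0.538  0.05 ]
(540, 275) [ 0.425 -0.632  0.05 ]
```

View pics/tr.png

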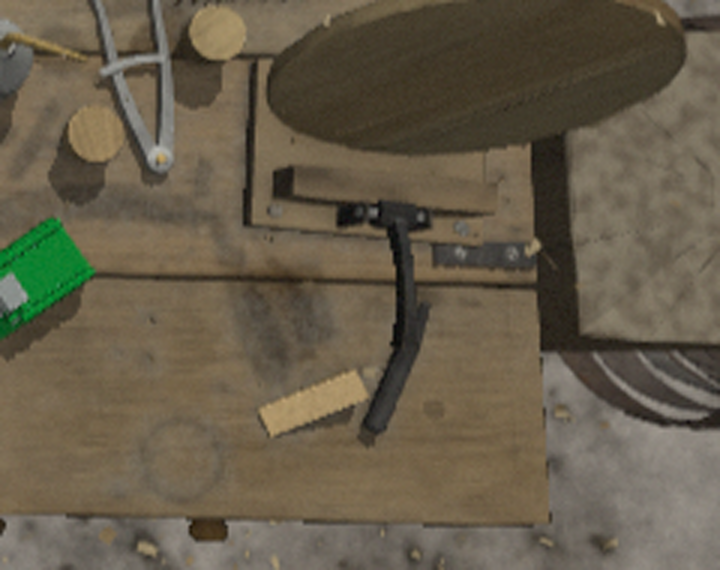

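View pics/tz.png

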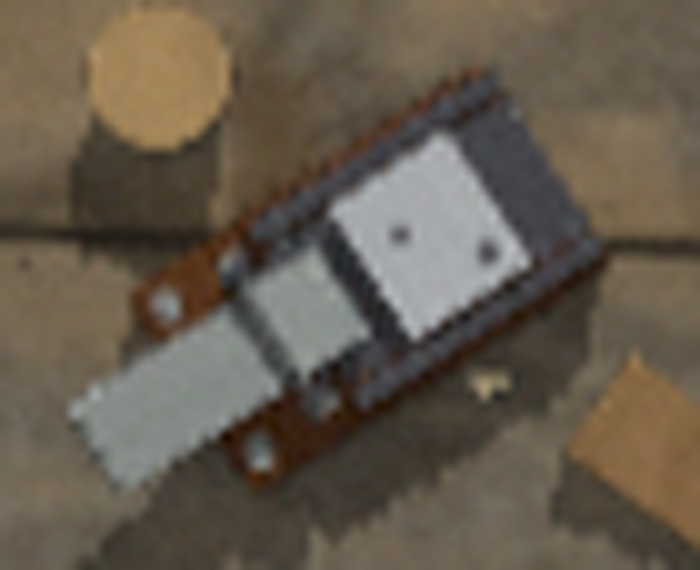

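Call:
arm_command(commands=[{"tx": -1.2, "ty": -1.4, "tz": 0.3, "turn": -0.2, "jaw": 0.64}, {"tx": -2.4, "ty": -2.8, "tz": 0.5, "turn": -0.4, "jaw": 0.64}, {"tx": -3.6, "ty": -4.2, "tz": 0.8, "turn": -0.6, "jaw": 0.64}, {"tx": -4.8, "ty": -5.6, "tz": 1.1, "turn": -0.98, "jaw": 0.64}, {"tx": -6.0, "ty": -7.0, "tz": 1.4, "turn": -0.98, "jaw": 0.64}, {"tx": -7.2, "ty": -8.4, "tz": 1.7, "turn": -0.98, "jaw": 0.64}, {"tx": -8.4, "ty": -9.8, "tz": 2.0, "turn": -0.98, "jaw": 0.64}, {"tx": -9.56, "ty": -11.2, "tz": 2.2, "turn": -0.98, "jaw": 0.64}, {"tx": -9.56, "ty": -11.2, "tz": 2.2, "turn": -0.98, "jaw": 0.64}, {"tx": -9.56, "ty": -11.2, "tz": 2.2, "turn": -0.98, "jaw": 0.64}, {"tx": -9.56, "ty": -11.2, "tz": 2.2, "turn": -0.98, "jaw": 0.64}, {"tx": -9.56, "ty": -11.2, "tz": 2.2, "turn": -0.98, "jaw": 0.64}, {"tx": -9.56, "ty": -11.2, "tz": 2.2, "turn": -0.98, "jaw": 0.64}], newtons=40)

```text
t: 1.72
position: [0.5186, -0.0567, 0.1268]
tool_rot: [[0.566, -0.825, 0.0], [-0.825, -0.566, -0.0], [0.0, 0.0, -1.0]]
ft_force: [0.5, 0.9, 0.1]
gripper_width: 0.0782
```

Call:
arm_command(commands=[{"tz": 0.8, "jaw": 0.64}, {"tz": 1.5, "jaw": 0.64}, {"tz": 1.5, "jaw": 0.64}, {"tz": 1.5, "jaw": 0.64}])

```text
schema error: expected keys tx, ty, tz, turn, jaw
```

```bash
python3 - <<'E'
from h import *
t=grab('top','pics/top1.png')['frame'][:,:,::-1]; s=grab('scene','pics/scene1.png')['frame'][:,:,::-1]
cv2.imwrite('pics/top1c.png',cv2.resize(t[205:265,260:345],None,fx=9,fy=9,interpolation=cv2.INTER_CUBIC))
cv2.imwrite('pics/scene1c.png',cv2.resize(s[185:285,265:395],None,fx=6,fy=6,interpolation=cv2.INTER_CUBIC))
o=ctrl.get_obs(); print(o['position'],o['ft_force'])
E
```

```text
[ 0.51862464 -0.05662261  0.12686269] [ 0.00591214 -0.45497412  0.58793221]
```

View pics/top1c.png

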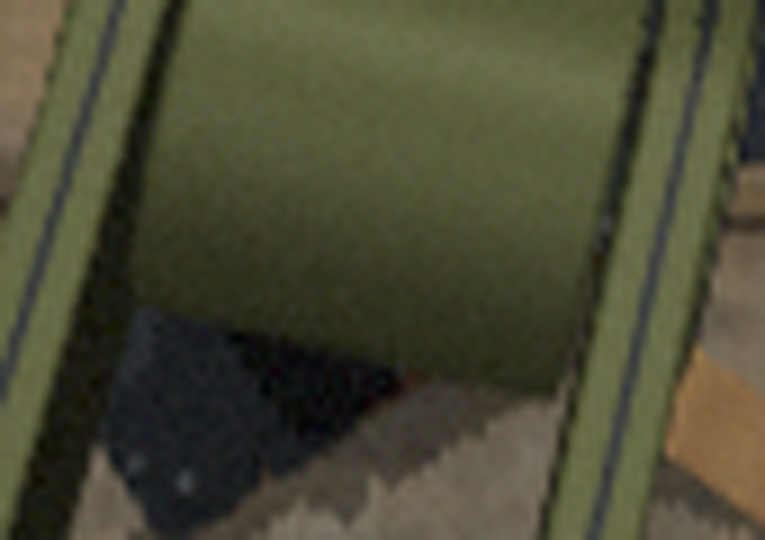

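View pics/scene1c.png

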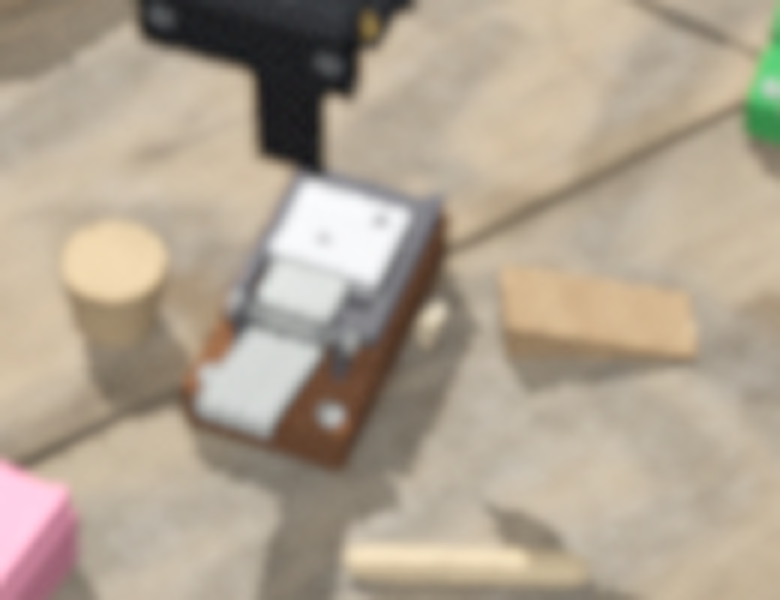

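The top view is now covered by the arm. The scene view shows finger A above the clip, with its tip at crop (290,165). Next I'll lower further, with all five keys in each row.

Call:
arm_command(commands=[{"tx": 0, "ty": 0, "tz": 0.8, "turn": 0, "jaw": 0.64}, {"tx": 0, "ty": 0, "tz": 1.5, "turn": 0, "jaw": 0.64}, {"tx": 0, "ty": 0, "tz": 1.5, "turn": 0, "jaw": 0.64}, {"tx": 0, "ty": 0, "tz": 1.5, "turn": 0, "jaw": 0.64}])

```text
t: 2.33
position: [0.5195, -0.0561, 0.0678]
tool_rot: [[0.566, -0.824, 0.002], [-0.824, -0.566, -0.0], [0.001, -0.001, -1.0]]
ft_force: [-0.4, 0.5, 0.0]
gripper_width: 0.0781
```

```bash
python3 - <<'E'
from h import *
from fit import W
d=grab('scene','pics/scene1.png'); s=d['frame'][:,:,::-1]
im=cv2.resize(s[185:285,265:395],None,fx=6,fy=6,interpolation=cv2.INTER_CUBIC)
o=ctrl.get_obs(); P=o['position'];R=np.array(o['tool_rot']); print(P,o['ft_force'],o['gripper_width'])
w=o['gripper_width']/2
for sg in(-1,1):
    L=[P+R@np.array([sg*x,y,0]) for x,y in((w,-.01),(w+.012,-.01),(w+.012,.01),(w,.01),(w,-.01))]
    u=(proj(d,L)-(265,185)+.5)*6-.5; cv2.polylines(im,[np.int32(u.round()).reshape(-1,1,2)],False,(0,0,255),1)
cv2.imwrite('pics/scene1d.png',im)
E
```

```text
[ 0.51991549 -0.05604932  0.06829324] [ 0.59104516 -0.5729039   1.46457571] 0.07804223480496858
```

View pics/scene1d.png

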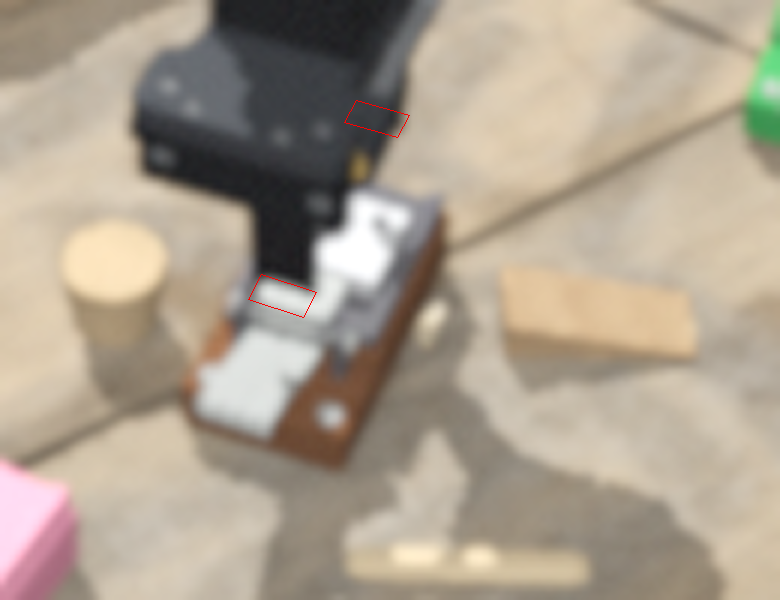

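```bash
python3 - <<'E'
from h import *
d=load('scene'); s=d['frame'][190:260,285:345,::-1]
s=(255*(s/255.)**.45).astype('uint8')
im=cv2.resize(s,None,fx=8,fy=8,interpolation=cv2.INTER_CUBIC); cv2.imwrite('pics/scene1e.png',im)
E
```

```text
(no output)
```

View pics/scene1e.png

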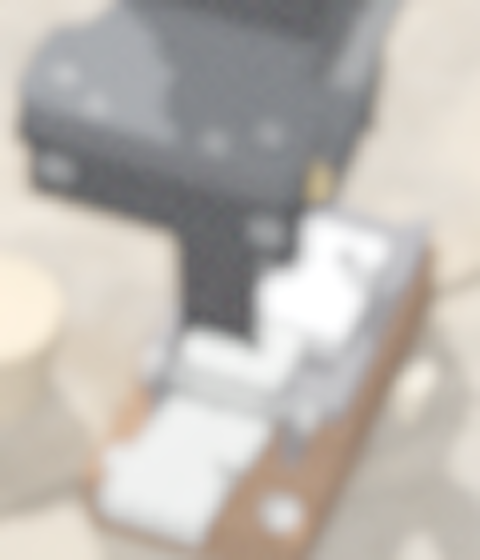

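The visible fingertip sits about 5 px above where the prediction puts it. This suggests the open fingers' tips are a few mm behind the TCP height, so I'll find the contact height by force.

Call:
arm_command(commands=[{"tx": -0.03, "ty": 0, "tz": 0.3, "turn": 0, "jaw": 0.64}, {"tx": -0.03, "ty": 0, "tz": 0.5, "turn": 0, "jaw": 0.64}, {"tx": -0.03, "ty": 0, "tz": 0.5, "turn": 0, "jaw": 0.64}, {"tx": -0.03, "ty": 0, "tz": 0.5, "turn": 0, "jaw": 0.64}])

```text
t: 2.88
position: [0.5182, -0.0545, 0.0466]
tool_rot: [[0.567, -0.824, -0.0], [-0.824, -0.567, 0.0], [-0.0, 0.0, -1.0]]
ft_force: [-0.4, -0.2, 0.1]
gripper_width: 0.0781
```

```bash
cat > look.py <<'E'
import sys
from h import *
d=grab('scene',f'pics/sc_{sys.argv[1]}.png'); s=d['frame'][190:265,285:355,::-1]
s=(255*(s/255.)**.5).astype('uint8')
cv2.imwrite(f'pics/z_{sys.argv[1]}.png',cv2.resize(s,None,fx=8,fy=8,interpolation=cv2.INTER_CUBIC))
o=ctrl.get_obs(); p=np.array([.5125,-.045]); a=np.radians(124.5); v=o['position'][:2]-p
print('t',o['t'],'stand xyz',np.round([np.cos(a)*v[0]+np.sin(a)*v[1],-np.sin(a)*v[0]+np.cos(a)*v[1],o['position'][2]],4),'F',np.round(o['ft_force'],2),'w',round(o['gripper_width'],4))
E
python3 look.py 2
```

```text
t 2.925 stand xyz [-0.0112  0.0006  0.0468] F [ 0.14 -0.31  0.52] w 0.0776
```

View pics/z_2.png

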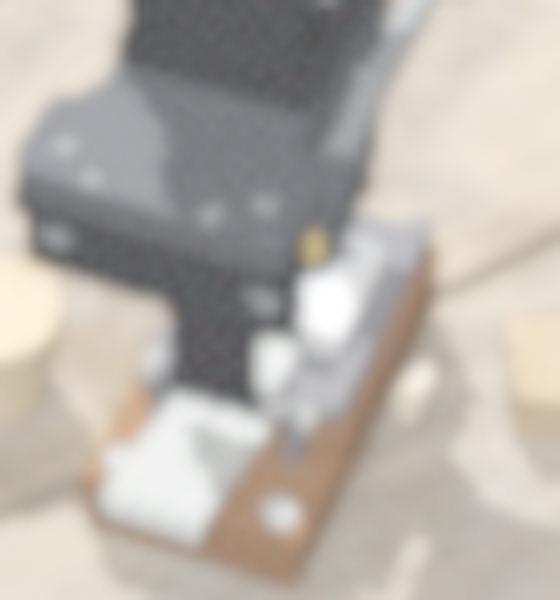

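Call:
arm_command(commands=[{"tx": 0, "ty": 0, "tz": 0.1, "turn": 0, "jaw": 0.64}, {"tx": 0, "ty": 0, "tz": 0.1, "turn": 0, "jaw": 0.64}])

```text
t: 3.18
position: [0.5179, -0.0545, 0.0424]
tool_rot: [[0.567, -0.824, -0.001], [-0.824, -0.567, 0.0], [-0.0, 0.0, -1.0]]
ft_force: [-0.7, -0.6, 0.4]
gripper_width: 0.0778
```

```bash
python3 look.py 3
```

```text
t 3.225 stand xyz [-0.011   0.0008  0.0425] F [-0.63 -0.32  0.18] w 0.0777
```

Call:
arm_command(commands=[{"tx": 0, "ty": 0, "tz": 0.1, "turn": 0, "jaw": 0.64}, {"tx": 0, "ty": 0, "tz": 0.1, "turn": 0, "jaw": 0.64}])

```text
t: 3.48
position: [0.5185, -0.0546, 0.0389]
tool_rot: [[0.567, -0.824, 0.001], [-0.824, -0.567, -0.0], [0.0, -0.0, -1.0]]
ft_force: [0.6, -0.6, 0.6]
gripper_width: 0.0782
```

```bash
python3 look.py 4
```

```text
t 3.525 stand xyz [-0.0113  0.0005  0.0389] F [ 0.87 -0.2   1.35] w 0.078
```

View pics/z_4.png

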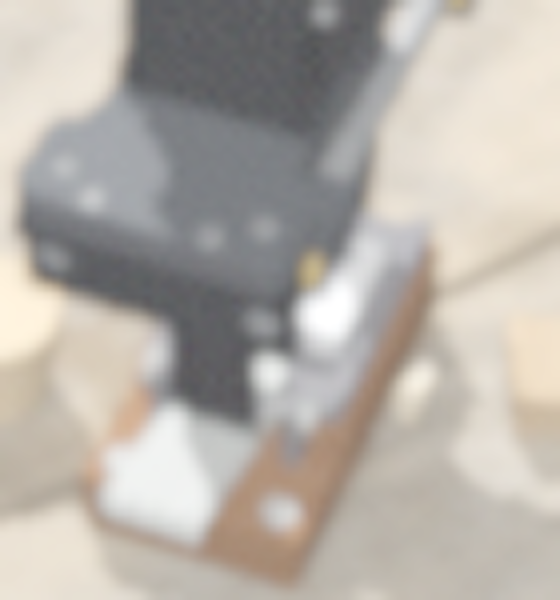

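Call:
arm_command(commands=[{"tx": 0, "ty": 0, "tz": 0.05, "turn": 0, "jaw": 0.64}, {"tx": 0, "ty": 0, "tz": 0.05, "turn": 0, "jaw": 0.64}, {"tx": 0, "ty": 0, "tz": 0.05, "turn": 0, "jaw": 0.64}])

```text
t: 3.9
position: [0.5186, -0.0546, 0.0376]
tool_rot: [[0.567, -0.824, 0.001], [-0.824, -0.567, -0.0], [0.0, -0.0, -1.0]]
ft_force: [-1.6, 0.1, 5.9]
gripper_width: 0.0778
```

Call:
arm_command(commands=[{"tx": 0, "ty": 0, "tz": 0.05, "turn": 0, "jaw": 0.64}, {"tx": 0, "ty": 0, "tz": 0.05, "turn": 0, "jaw": 0.64}, {"tx": 0, "ty": 0, "tz": 0.05, "turn": 0, "jaw": 0.64}])

```text
t: 4.28
position: [0.5187, -0.0548, 0.0361]
tool_rot: [[0.567, -0.824, 0.0], [-0.824, -0.567, -0.0], [0.0, -0.0, -1.0]]
ft_force: [-2.5, -0.1, 9.1]
gripper_width: 0.0782
```

```bash
python3 look.py 5
```

```text
t 4.325 stand xyz [-0.0116  0.0004  0.0361] F [-2.23 -0.59  9.5 ] w 0.0783
```

View pics/z_5.png

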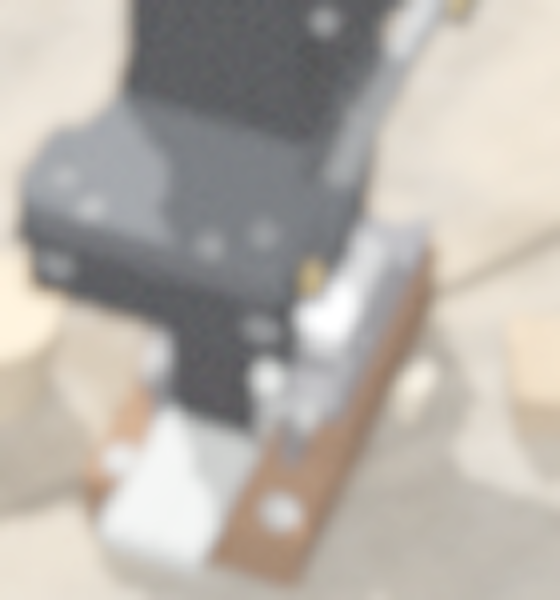

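The first contact came at TCP z of about 38.5 mm, and the force is now about 9 N. The thumb plate's far end has dropped, and the screw at (120,455) is uncovered. It is not fully down yet.

Call:
arm_command(commands=[{"tx": 0, "ty": 0, "tz": 0.05, "turn": 0, "jaw": 0.64}, {"tx": 0, "ty": 0, "tz": 0.08, "turn": 0, "jaw": 0.64}, {"tx": 0, "ty": 0, "tz": 0.08, "turn": 0, "jaw": 0.64}])

```text
t: 4.7
position: [0.519, -0.055, 0.035]
tool_rot: [[0.568, -0.823, -0.0], [-0.823, -0.568, -0.0], [0.0, 0.001, -1.0]]
ft_force: [-7.1, -0.7, 19.8]
gripper_width: 0.0781
```

```bash
python3 look.py 6
```

```text
t 4.75 stand xyz [-0.0119  0.0003  0.035 ] F [-7.82 -1.11 21.19] w 0.0781
```

View pics/z_6.png

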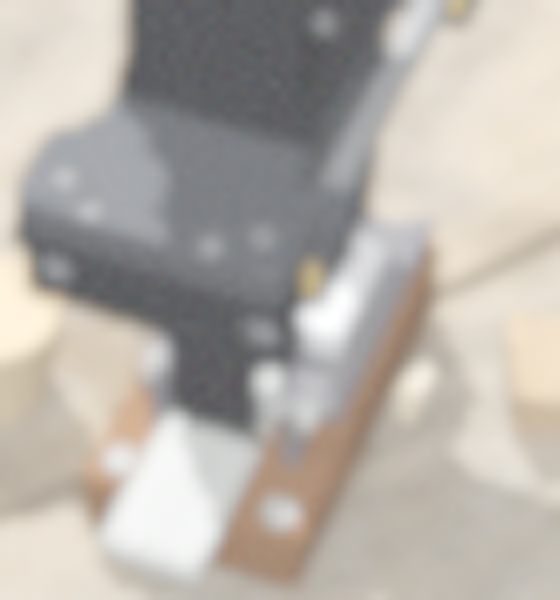

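The force has jumped to about 20 N at z = 35.0 mm, so the thumb plate is on its stop. I'll ease off slightly and start pushing, where tool -x is stand +x.

Call:
arm_command(commands=[{"tx": 0, "ty": 0, "tz": -0.02, "turn": 0, "jaw": 0.64}, {"tx": -0.05, "ty": 0, "tz": -0.02, "turn": 0, "jaw": 0.64}, {"tx": -0.1, "ty": 0, "tz": -0.02, "turn": 0, "jaw": 0.64}, {"tx": -0.15, "ty": 0, "tz": -0.02, "turn": 0, "jaw": 0.64}, {"tx": -0.15, "ty": 0, "tz": -0.02, "turn": 0, "jaw": 0.64}])

```text
t: 5.38
position: [0.5185, -0.0527, 0.036]
tool_rot: [[0.568, -0.823, 0.008], [-0.823, -0.568, -0.006], [0.01, -0.003, -1.0]]
ft_force: [1.1, -8.3, 11.0]
gripper_width: 0.0778
```

```bash
python3 look.py 7
```

```text
t 5.425 stand xyz [-0.0098 -0.0006  0.036 ] F [  1.47 -10.06  11.05] w 0.078
```

View pics/z_7.png

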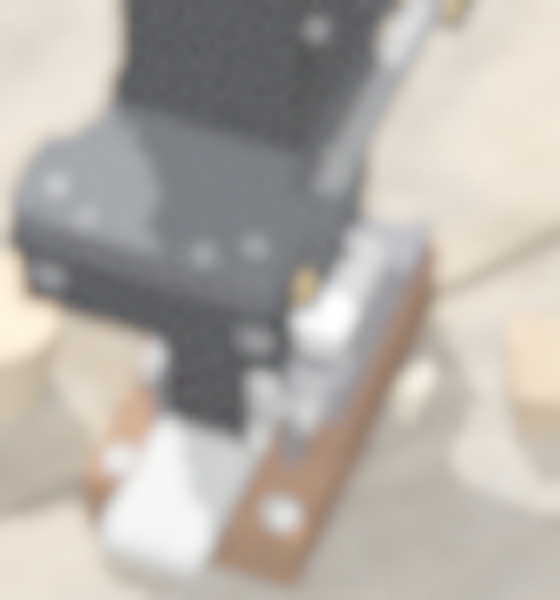

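Call:
arm_command(commands=[{"tx": -0.05, "ty": 0, "tz": 0.01, "turn": 0, "jaw": 0.64}, {"tx": -0.1, "ty": 0, "tz": 0.01, "turn": 0, "jaw": 0.64}, {"tx": -0.1, "ty": 0, "tz": 0.01, "turn": 0, "jaw": 0.64}])

```text
t: 5.8
position: [0.5166, -0.0486, 0.0355]
tool_rot: [[0.567, -0.823, 0.009], [-0.823, -0.568, -0.005], [0.009, -0.005, -1.0]]
ft_force: [2.8, -5.6, 10.3]
gripper_width: 0.0778
```

```bash
python3 look.py 8
```

```text
t 5.85 stand xyz [-0.0053 -0.0013  0.0355] F [ 3.03 -6.58 10.17] w 0.0778
```

View pics/z_8.png

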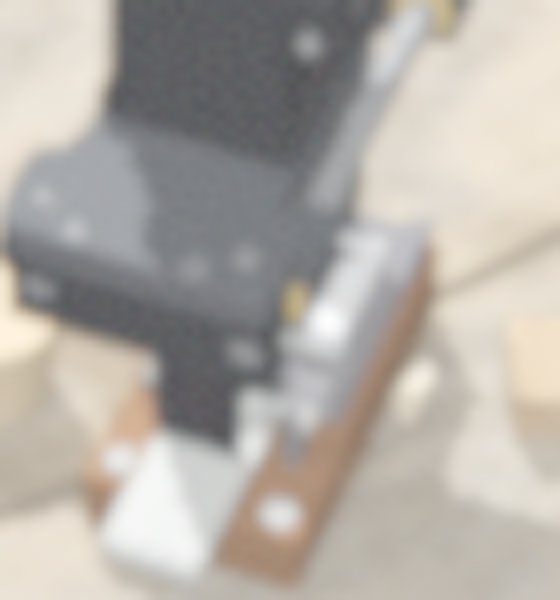

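Call:
arm_command(commands=[{"tx": -0.05, "ty": 0.01, "tz": 0.0, "turn": 0, "jaw": 0.64}, {"tx": -0.1, "ty": 0.02, "tz": 0.0, "turn": 0, "jaw": 0.64}, {"tx": -0.15, "ty": 0.02, "tz": 0.0, "turn": 0, "jaw": 0.64}, {"tx": -0.2, "ty": 0.02, "tz": 0.0, "turn": 0, "jaw": 0.64}, {"tx": -0.2, "ty": 0.02, "tz": 0.0, "turn": 0, "jaw": 0.64}])

```text
t: 6.48
position: [0.5116, -0.0423, 0.0355]
tool_rot: [[0.567, -0.823, 0.009], [-0.823, -0.567, -0.004], [0.009, -0.005, -1.0]]
ft_force: [2.6, -4.6, 9.4]
gripper_width: 0.078
```

```bash
python3 look.py 9
```

```text
t 6.525 stand xyz [ 0.0028 -0.0008  0.0355] F [ 3.09 -5.32  9.71] w 0.0783
```

View pics/z_9.png

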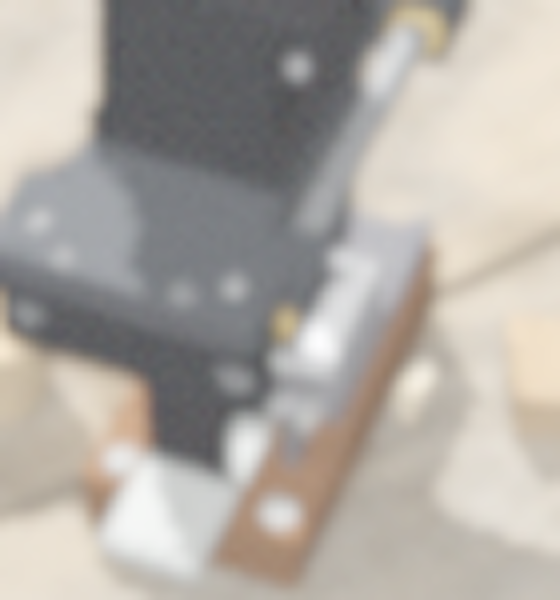

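Call:
arm_command(commands=[{"tx": -0.04, "ty": 0.01, "tz": 0.0, "turn": 0, "jaw": 0.64}, {"tx": -0.08, "ty": 0.01, "tz": 0.0, "turn": 0, "jaw": 0.64}, {"tx": -0.12, "ty": 0.01, "tz": 0.0, "turn": 0, "jaw": 0.64}, {"tx": -0.16, "ty": 0.01, "tz": 0.0, "turn": 0, "jaw": 0.64}, {"tx": -0.2, "ty": 0.01, "tz": 0.0, "turn": 0, "jaw": 0.64}, {"tx": -0.24, "ty": 0.01, "tz": 0.0, "turn": 0, "jaw": 0.64}, {"tx": -0.24, "ty": 0.01, "tz": 0.0, "turn": 0, "jaw": 0.64}])

```text
t: 7.4
position: [0.5058, -0.0345, 0.0354]
tool_rot: [[0.567, -0.823, 0.009], [-0.823, -0.568, -0.004], [0.009, -0.005, -1.0]]
ft_force: [2.9, -5.9, 10.2]
gripper_width: 0.0778
```

```bash
python3 look.py 10
```

```text
t 7.45 stand xyz [ 0.0124 -0.0004  0.0354] F [ 3.3  -5.42  9.25] w 0.0777
```

View pics/z_10.png

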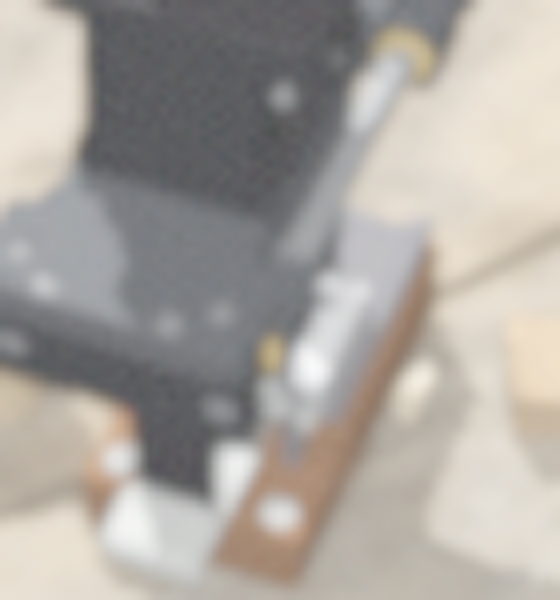

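Call:
arm_command(commands=[{"tx": -0.03, "ty": 0.0, "tz": 0.0, "turn": 0, "jaw": 0.64}, {"tx": -0.06, "ty": 0.0, "tz": 0.0, "turn": 0, "jaw": 0.64}, {"tx": -0.06, "ty": 0.0, "tz": 0.0, "turn": 0, "jaw": 0.64}])

```text
t: 7.82
position: [0.5044, -0.0326, 0.0354]
tool_rot: [[0.567, -0.823, 0.009], [-0.823, -0.567, -0.004], [0.009, -0.005, -1.0]]
ft_force: [3.1, -5.3, 8.6]
gripper_width: 0.0779
```

Call:
arm_command(commands=[{"tx": -0.03, "ty": 0.0, "tz": 0.0, "turn": 0, "jaw": 0.64}, {"tx": -0.06, "ty": 0.0, "tz": 0.0, "turn": 0, "jaw": 0.64}, {"tx": -0.06, "ty": 0.0, "tz": 0.0, "turn": 0, "jaw": 0.64}])

```text
t: 8.2
position: [0.5043, -0.0324, 0.0357]
tool_rot: [[0.568, -0.823, 0.013], [-0.823, -0.568, -0.008], [0.014, -0.006, -1.0]]
ft_force: [6.5, -13.0, 5.8]
gripper_width: 0.0779
```

```bash
python3 look.py 11
```

```text
t 8.25 stand xyz [ 0.015  -0.0004  0.0357] F [  6.5  -12.31   6.64] w 0.0779
```

View pics/z_11.png

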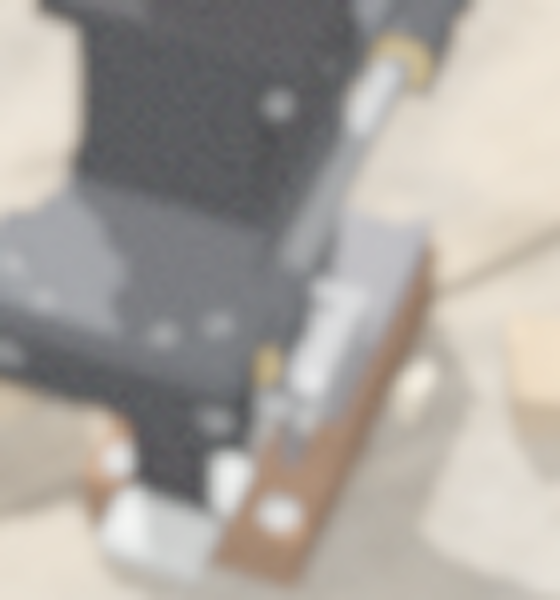

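It is home: TCP x = 15.0 mm in the stand frame, as predicted. The motion stopped and the push force rose to about 14 N. Now I'll draw back a few mm with the clip still held.

Call:
arm_command(commands=[{"tx": 0.08, "ty": 0.0, "tz": 0.0, "turn": 0, "jaw": 0.64}, {"tx": 0.16, "ty": 0.0, "tz": 0.0, "turn": 0, "jaw": 0.64}, {"tx": 0.24, "ty": 0.0, "tz": 0.0, "turn": 0, "jaw": 0.64}, {"tx": 0.32, "ty": 0.0, "tz": 0.0, "turn": 0, "jaw": 0.64}, {"tx": 0.32, "ty": 0.0, "tz": 0.0, "turn": 0, "jaw": 0.64}])

```text
t: 8.88
position: [0.5061, -0.0357, 0.0344]
tool_rot: [[0.565, -0.825, -0.002], [-0.825, -0.565, 0.008], [-0.008, -0.003, -1.0]]
ft_force: [-6.6, 12.9, 19.6]
gripper_width: 0.078
```

```bash
python3 look.py 12
```

```text
t 8.925 stand xyz [ 0.0113 -0.      0.0344] F [-6.48 11.74 18.94] w 0.0783
```

View pics/z_12.png

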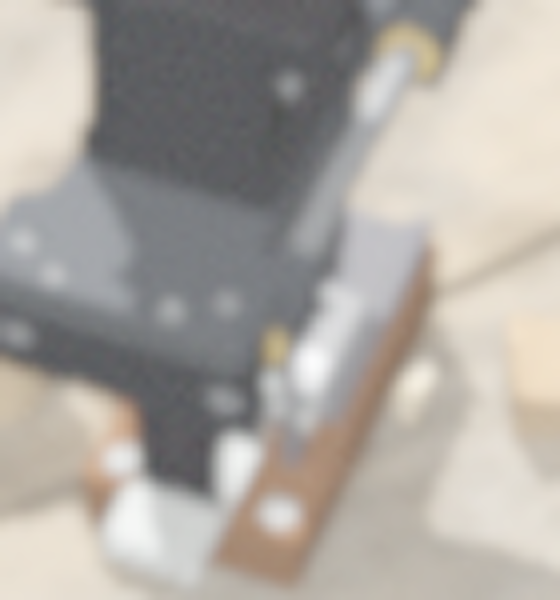

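The gap is 3.7 mm, so I'll lift straight up, slowly at first.

Call:
arm_command(commands=[{"tx": 0, "ty": 0.0, "tz": -0.05, "turn": 0, "jaw": 0.64}, {"tx": 0, "ty": 0.0, "tz": -0.1, "turn": 0, "jaw": 0.64}, {"tx": 0, "ty": 0.0, "tz": -0.15, "turn": 0, "jaw": 0.64}, {"tx": 0, "ty": 0.0, "tz": -0.2, "turn": 0, "jaw": 0.64}, {"tx": 0, "ty": 0.0, "tz": -0.3, "turn": 0, "jaw": 0.64}, {"tx": 0, "ty": 0.0, "tz": -0.5, "turn": 0, "jaw": 0.64}, {"tx": 0, "ty": 0.0, "tz": -1.0, "turn": 0, "jaw": 0.64}, {"tx": 0, "ty": 0.0, "tz": -2.0, "turn": 0, "jaw": 0.64}, {"tx": 0, "ty": 0.0, "tz": -3.0, "turn": 0, "jaw": 0.64}, {"tx": 0, "ty": 0.0, "tz": -4.0, "turn": 0, "jaw": 0.64}, {"tx": 0, "ty": 0.0, "tz": -4.0, "turn": 0, "jaw": 0.64}])

```text
t: 10.3
position: [0.5083, -0.0397, 0.1965]
tool_rot: [[0.567, -0.824, 0.008], [-0.824, -0.567, -0.002], [0.006, -0.005, -1.0]]
ft_force: [-0.1, -0.5, 0.2]
gripper_width: 0.078
```

```bash
python3 look.py 13
```

```text
t 10.35 stand xyz [0.0077 0.0015 0.1939] F [-0.21 -0.31 -1.6 ] w 0.0778
```

View pics/z_13.png

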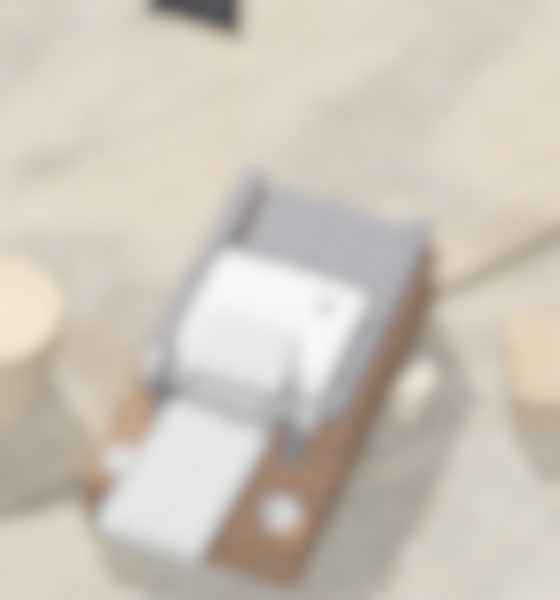

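The coupon sits under the nose, its rear edge running from crop (218,248) to (370,290), and the thumb plate is part-way up. I'll measure against the earlier scene pixels.

```bash
python3 - <<'E'
from h import *
d=load('scene'); a=np.radians(124.5)
def st(q):
    w=back(d,q,.04); v=w[:2]-[.5125,-.045]; return np.round([np.cos(a)*v[0]+np.sin(a)*v[1],-np.sin(a)*v[0]+np.cos(a)*v[1]],4)
for q in[(218,248),(370,290)]: print('now',st((np.array(q)+.5)/8-.5+(285,190)))
for q in[(305,122),(412,150)]: print('before',st((np.array(q)+.5)/6-.5+(265,195)))
E
```

```text
now [-0.0263 -0.0222]
now [-0.0278  0.0206]
before [-0.0447 -0.0212]
before [-0.0467  0.0192]
```

Call:
arm_command(commands=[{"tx": 1.5, "ty": 1.0, "tz": 0, "turn": 0, "jaw": 0.64}, {"tx": 2.5, "ty": 2.0, "tz": 0, "turn": 0, "jaw": 0.64}, {"tx": 3.5, "ty": 3.0, "tz": 0, "turn": 0, "jaw": 0.64}, {"tx": 4.5, "ty": 4.0, "tz": 0, "turn": 0, "jaw": 0.64}, {"tx": 4.5, "ty": 4.0, "tz": 0, "turn": 0, "jaw": 0.64}, {"tx": 4.5, "ty": 4.0, "tz": 0, "turn": 0, "jaw": 0.64}])

```text
t: 11.1
position: [0.4755, -0.2773, 0.1901]
tool_rot: [[0.567, -0.824, -0.002], [-0.824, -0.567, 0.002], [-0.003, 0.001, -1.0]]
ft_force: [-0.3, -0.4, 0.4]
gripper_width: 0.0775
```

```bash
python3 - <<'E'
from h import *
d=grab('top','pics/top9.png'); 
cv2.imwrite('pics/top9c.png',cv2.resize(d['frame'][195:295,260:380,::-1],None,fx=6,fy=6,interpolation=cv2.INTER_CUBIC))
print(ctrl.get_obs()['t'],ctrl.get_obs()['position'])
E
```

```text
11.15 [ 0.47589595 -0.27686364  0.19052783]
```

View pics/top9c.png

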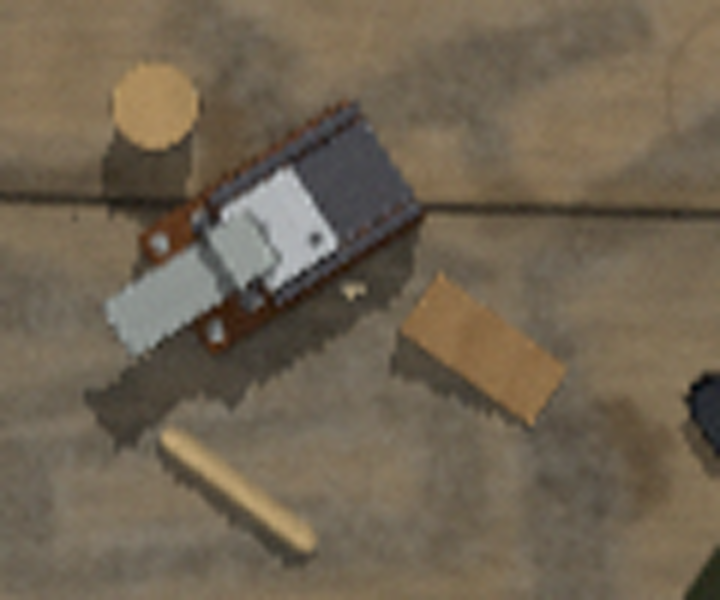

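```bash
python3 - <<'E'
from h import *
T=load('top'); S=load('scene'); a=np.radians(124.5)
u=np.array([np.cos(a),np.sin(a)]); n=np.array([-u[1],u[0]])
xs=np.arange(-70,10,.5)/1000
def prof(d,fn,z,ys):
    g=cv2.imread(fn,0).astype(np.float32); out=0
    for y in ys:
        P=[[*(np.array([.5125,-.045])+x*u+y*n),z] for x in xs]; q=proj(d,P).astype(np.float32)
        out=out+cv2.remap(g,q[:,0],q[:,1],cv2.INTER_LINEAR).ravel()
    return out/len(ys)
for nme,d,fs in(('top',T,('pics/top0.png','pics/top9.png')),('scene',S,('pics/scene0.png','pics/sc_13.png'))):
    for f in fs:
        r=[]
        for ys in([-.016,-.014,-.012],[-.003,0,.003],[.013,.015,.017]):
            p=prof(d,f,.04,ys); i=np.argmax(np.abs(np.diff(p[:140]))) ; 
            lo=np.median(p[12:30]); m=(xs>-.06); hi=p[:int((0.0-.0+70-12)/.5)].max()
            k=np.where((p>(lo+hi)/2)&(xs>-.06))[0][0]; x=xs[k-1]+(xs[k]-xs[k-1])*((lo+hi)/2-p[k-1])/(p[k]-p[k-1])
            # rear edge of bed
            pb=prof(d,f,.03,ys); r.append(round(x*1000,1))
        print(nme,f,r)
E
```

```text
top pics/top0.png [np.float64(-45.1), np.float64(-45.2), np.float64(-45.3)]
top pics/top9.png [np.float64(-25.4), np.float64(-25.5), np.float64(-25.5)]
scene pics/scene0.png [np.float64(-45.0), np.float64(-45.5), np.float64(-44.5)]
scene pics/sc_13.png [np.float64(-25.1), np.float64(-25.9), np.float64(-24.9)]
```

```bash
python3 - <<'E'
from h import *
T=load('top'); S=load('scene'); a=np.radians(124.5)
u=np.array([np.cos(a),np.sin(a)]); n=np.array([-u[1],u[0]])
def prof(d,fn,z,ys,xs):
    g=cv2.imread(fn).astype(np.float32); out=0
    for y in ys:
        P=[[*(np.array([.5125,-.045])+x*u+y*n),z] for x in xs]; q=proj(d,P).astype(np.float32)
        out=out+cv2.remap(g,q[:,0],q[:,1],cv2.INTER_LINEAR).reshape(-1,3)
    return out/len(ys)
ys=np.arange(-.01,.0101,.004)
for nme,d,f in(('top',T,'pics/top9.png'),('scene',S,'pics/sc_13.png')):
    for z,lo,hi in((.03,-72,-50),(.037,62,84) if 0 else (.041,60,82)):
        xs=np.arange(lo,hi,1)/1000; p=prof(d,f,z,ys,xs); print(nme,z); print([(int(x*1000),int(v.sum()/3)) for x,v in zip(xs,p)])
E
```

```text
top 0.03
[(-72, 104), (-71, 104), (-70, 105), (-69, 105), (-68, 105), (-67, 105), (-66, 104), (-65, 101), (-64, 95), (-63, 87), (-62, 80), (-61, 75), (-60, 74), (-59, 73), (-58, 73), (-57, 72), (-56, 73), (-55, 73), (-54, 74), (-53, 74), (-52, 74), (-51, 73)]
top 0.041
[(60, 144), (61, 143), (62, 143), (63, 142), (64, 141), (65, 141), (66, 142), (67, 144), (68, 145), (69, 142), (70, 137), (71, 129), (72, 117), (73, 105), (74, 98), (75, 98), (76, 99), (77, 100), (78, 101), (79, 102), (80, 102), (81, 103)]
scene 0.03
[(-72, 160), (-71, 160), (-70, 160), (-69, 159), (-68, 158), (-67, 157), (-66, 155), (-65, 153), (-64, 150), (-63, 146), (-62, 143), (-61, 139), (-60, 136), (-59, 134), (-58, 133), (-57, 132), (-56, 131), (-55, 131), (-54, 131), (-53, 131), (-52, 132), (-51, 132)]
scene 0.041
[(60, 204), (61, 204), (62, 204), (63, 204), (64, 204), (65, 204), (66, 203), (67, 201), (68, 199), (69, 196), (70, 192), (71, 185), (72, 177), (73, 167), (74, 156), (75, 146), (76, 136), (77, 129), (78, 124), (79, 121), (80, 120), (81, 120)]
```

Relative to the bed's rear edge (measured at -63.2 top and -62.8 scene, nominal -62), the coupon's rear edge is at -24.2 and -24.5 mm, where home is -24. The wedge, bung and peg are at the same pixels as before, and the gripper is clear.

```bash
python3 - <<'E'
from h import *
a=cv2.imread('pics/top0.png').astype(int);b=cv2.imread('pics/top9.png').astype(int)
print('tap diff',abs(a-b)[120:170,265:345].max()); print(ctrl.get_obs()['ft_force'])
print(ctrl.sign_off())
E
```

```text
tap diff 15
[ 0.91357886 -0.10407298  0.55851466]
the job is handed in; nothing more can be done
None
```

The coupon is home against the end stop with the clip's nose resting on it, and I handed the job in at about 11.2 s. No verdict is reported.

**What I did:** I set the jaws to 78 mm and pressed the thumb plate down to its stop, where the force jumped to about 20 N. With the plate held down, the other finger pushed the coupon until the horizontal force rose to about 14 N. I then drew back 3.7 mm, lifted slowly so the clip sprang back, and moved clear.

**Last checks:**
- **Coupon position:** its rear edge is at about -24.2 mm (top camera) and -24.5 mm (scene camera), measured from the bed's rear edge. Home is -24 mm.
- **Clip:** the thumb plate is part-way up; its far end fits the expected angle of about 0.19 rad. I judged this from the images and did not measure it directly.
- **Bystanders:** the wedge, bung, peg and tap show no movement between the first and last top images.
- **Robot:** it touches nothing, and the force reading is at noise level.

**Disagreements:**
- Pose fits of the stand from the two cameras differed by about 4 mm. Used uncorrected, the averaged fit put the coupon's rear edge at about -25.4 mm, so I relied on the measurement from the bed edge instead.
- The fingertip first looked several pixels higher in the scene image than predicted. Contact by force settled its height: the thumb plate bottomed at a tool height of 35 mm, as specified.

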